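Flip a bicycle pedal over against the edge of the bench board

ROBOT

A 7-joint arm with a two-finger parallel gripper is mounted at the origin on the work surface. World frame = base frame: x ahead of the robot, y to its left, z up, the work surface at z = 0. Lengths are in m, angles in rad, forces in N, time in s.
With the tool pointing down it reaches from about 0.375 to 0.925 m from the base axis. Payload 3.1 kg.
Tool frame: the origin (TCP) lies midway between the tips of the shut fingers; the grasp point (between the pads) lies 19 mm behind it; z points along the fingers, y is the line along which they close (so a half turn about z gives the same grasp; the last joint's range is limited). The gripper opens to 85 mm and grips with 20 to 120 N. Pads are 22 mm wide; open, the fingers measure 114 mm over their backs; the gripper's body (76 mm by 85 mm) begins 54 mm behind the grasp point. The pads swing forward as they close: fully open they stand 13 mm farther back than shut.
Start: joints at [1.106, 0.383, 0.044, 1.598, -0.018, 1.161, -0.05], TCP at [0.233, -0.607, 0.231] pointing down, gripper open.
Joint ranges: [-2.61, 2.61], [-0.41, 2.15], [-1.48, 1.57], [0, 2.5], [-1.57, 4.71], [0.05, 1.97], [-2.85, 2.85]. Speed limits (rad/s): [2.79, 2.79, 3.14, 3.14, 3.14, 3.14, 3.14].

INTERFACE

Orientations are given as a unit quaternion [w, x, y, z].
In Python, from station import * gives the robot as it stands.
- The arm moves only by the tool apply_moves, never from a script. Its argument "steps" is a list of rows, each a list of 3 entries, a list of its own where there are three numbers: the opening, from 0 (shut) to 1 (fully open), then the shift along the tool's x, y, z in units of 0.3 m (1.0 is 0.3 m), then the turn, a rotation vector about the tool's x, y, z in units of 90 degrees (1.0 is 90 degrees). In form: [[claw, [tx, ty, tz], [rx, ry, rz]], ...]. A call has 1 to 12 rows; each row shifts and turns the commanded pose from where the row before left it, along the tool's axes as they then stand; what a row does not reach is not made up. A row lasts 1/10 s, in which the tool goes at most 50 mm and 8.59 degrees, less where a joint would pass 70% of its speed; a pose out of reach is approached as far as the arm can. A call with a number of a shift or a turn outside -1 to 1 is refused whole. A call with a gripper value outside its range is refused whole. The fingers move at their own pace and stop on an object; the grip force is fixed at half the most. Time passes only in rows, so rows that do not move let the fingers close. It gives the time, the measured TCP pose, the force, the opening and the grip force at its end, in the units of the state.
- get_obs(): the state, without advancing time (a new reading comes with each control period).
- read_camera(name): name is "scene" or "top" or "wrist"; returns (picture, depth): 480x640x3 uint8, red, green, blue; 480x640 float32, m along the optical axis (not along the pixel's ray), 0 where there is no reading.
- camera_params(name): a dict with "K" (3x3 intrinsics, pixels), "rvec" (rotation vector, rad) and "tvec" (3), from world to camera coordinates, as OpenCV has them. Camera axes: x right, y down, z forward; pixel columns grow to the right and rows downward; lengths in m; the calibration is good to about 2 mm. A picture is of the moment at which its call begins: read the wrist's pose just before it. camera_params takes no time and is no camera call; for the wrist camera it gives the pose at the moment of the call.
- finish_job(): hands the job in; it is judged then, once.
The state is a dict: "t": time; "qpos": joint angles; "qd": joint speeds; "tau": joint torques, N m; "ee_pos": TCP position; "orientation": TCP orientation; "force": force on the tool from outside, world axes, zero at the start; "wrist_torque": the same for the moment, N m; "finger_gap": opening from 0.0 (shut) to 1.0 (fully open); "grip_force": force on a finger pad.
Only numpy, scipy, OpenCV 4.12 (cv2) and the standard library are available. Lean on these libraries where they do the work, as an engineer would, in place of code of your own. Each camera call takes 0.05 s, during which the arm holds its last target. There are 200 camera calls.

TASK

The pedal lying on the bench in front of the raised rubber board has its ribbed tread up: push it with the fingertips against the front edge of the board and keep pushing its near end up and over, so that it tips up on edge and flips over onto the board, cleat jaws up. It must end lying flat on the board and at rest. Only push it, do not pick it up or carry it, and leave the second pedal and the other things where they are.

Things in the scene. Friction and masses are not known exactly. Their poses are not given: they have to be found in the camera images.
- pedal: Bare metal bicycle pedal to be flipped, loose, 0.2 to 0.33 kg: 104 mm long (x), 86 wide (y), 24 thick (z), with a 14 mm thick spindle stub standing out 29 mm on its +y side. Origin: centre of the jaw face, which lies on the bench at the start; z points to the ribbed tread face (up at the start, down once flipped). Middle body 60 mm long, jaw block its lowest 10 mm; a round bar at each end.
- pedal_mid (a point): middle of the pedal, 12 mm above the jaw face; axes as the pedal. At the start the pedal lies 10 to 40 mm clear of the board's front edge, its end bars within 0.2 rad of parallel to that edge
- bar_a (a point): centre of the round end bar at the pedal's -x end, towards the robot at the start. The bar is 10 mm thick, 86 mm long along y, 47 mm from the pedal's middle, 15 mm above the jaw face (its top 4 mm below the tread face): at the start 10 mm of free height lies under it
- bar_b (a point): centre of the equal bar at the pedal's +x end, towards the board at the start; it meets the board's front edge when the pedal is pushed
- board: Raised rubber bench board, fixed, 20 mm high, 180 mm deep (x), 480 mm wide (y), with a square upright front edge facing the robot. Origin: middle of its front edge, at bench height; x points away from the robot over the board, y left along the front edge, z up. Its yaw varies by up to 0.25 rad.
- board_edge (a point): middle of the upper front edge of the board, 20 mm above the bench; axes as the board
- pedal_done: second, equal pedal that already lies jaws up on the right part of the board, loose, 104 x 86 x 24 mm, spindle stub towards -y; origin at the centre of its underside
- grease_jar: jar standing on the rear of the board, 50 mm across, 50 mm high; origin at the centre of its foot
- oil_bottle: oil bottle on the bench left of the board, 56 mm across, 130 mm high; origin at the centre of its foot
- wrench: wrench lying on the bench left of the pedal; origin near its middle, on the bench, x along it
- screwdriver: screwdriver lying on the bench right of the pedal; origin near its middle, on the bench, x along it
- socket: steel socket standing on the bench right of the pedal, 24 mm across, 30 mm high; origin at the centre of its foot
- sprocket: sprocket lying on the bench far right of the pedal, 70 mm across, 6 mm thick; origin at the centre of its underside
There are look-alikes about, which are no part of the job. What is shaped like the pedal but yellow is not meant.

How it is judged:
By the outcome, as a careful person would: the job done as asked, in the order asked, and still so for the second after the job is handed in, with the robot touching nothing.
It also fails if it takes over 50 s, if anything falls off the work surface, if the arm or the gripper's body presses on something with over 40 N, if the wrist force passes 120 N, or if a joint passes its speed limit or range.

## Working session

There is one attempt and no reset: what is moved stays moved. The work goes in short steps, Python scripts to look and compute and a tool call to move; the robot and the scene stay as the last step left them, time stands still between calls to the robot, and variables do not carry over. Pictures are saved under pics/ and viewed, at most 10 in all, crops included, and the job is handed in when it is done.

Besides the shell and the picture viewer there is one more tool, called after ">>>" in YAML: its name, and indented under it one key for each argument. apply_moves: Moves the arm, as the interface text tells. Shifts and turns lie within -1 to 1; 1 stands for 0.3 m of shift or 90 degrees of turn. Its arguments: {"type":"object","properties":{"steps":{"type":"array"}},"required":["steps"]}

```bash
mkdir -p pics; cat > h.py <<'E'
from station import *
import numpy as np, cv2
from scipy.spatial.transform import Rotation as R
def cloud(name):
    p=camera_params(name); im,d=read_camera(name)
    K=np.array(p["K"]); Rm=cv2.Rodrigues(np.array(p["rvec"],float))[0]; t=np.array(p["tvec"],float).ravel()
    v,u=np.mgrid[0:480,0:640]
    c=np.stack([(u-K[0,2])/K[0,0]*d,(v-K[1,2])/K[1,1]*d,d],-1)
    w=(c-t)@Rm
    w[d==0]=np.nan
    return im,d,w
def save(n,im): cv2.imwrite("pics/"+n,cv2.cvtColor(im,cv2.COLOR_RGB2BGR))
E
python3 - <<'E'
from h import *
for n in("top","scene"):
    im,d,w=cloud(n); save(n+"0.png",im); np.savez("/tmp/"+n,im=im,w=w)
    print(n,camera_params(n)["K"],-(cv2.Rodrigues(np.array(camera_params(n)["rvec"],float))[0].T@np.array(camera_params(n)["tvec"],float).ravel()), (d==0).mean())
    print(w[240,320],w[400,320],w[240,500])
print(get_obs())
E
```

```text
top [[543.77535732   0.         317.59546486]
 [  0.         543.77535732 233.98214548]
 [  0.           0.           1.        ]] [0.48187102 0.04807738 1.1207923 ] 0.0039029947916666666
[ 5.91131385e-01  2.71134049e-02 -4.14750567e-04] [0.26880218 0.02927345 0.0017026 ] [ 0.5894162  -0.34784803 -0.00117636]
scene [[588.87562477   0.         317.39842858]
 [  0.         588.87562477 250.21093407]
 [  0.           0.           1.        ]] [ 1.18118494 -0.05758956  0.9380666 ] 0.003880208333333333
[5.20054303e-01 3.42175313e-02 5.14239581e-04] [ 0.8399985  -0.00480291 -0.00084221] [0.56234966 0.38304619 0.00424286]
{'t': 0.1, 'qpos': array([ 1.10619328,  0.38376701,  0.04382433,  1.59938116, -0.0179059 ,
        1.1612006 , -0.04986406]), 'qd': array([ 0.00044389, -0.00140738, -0.00084128, -0.00406012,  0.00107276,
       -0.00063626, -0.00030282]), 'tau': array([ 3.65636493e-03, -4.34724534e+01,  1.02965813e+00, -2.50452679e+01,
        1.07296542e-02,  5.50774683e-03, -1.56747456e-05]), 'ee_pos': array([ 0.23282048, -0.60597681,  0.23002027]), 'orientation': array([-1.15036263e-03,  9.83216901e-01,  1.82436644e-01, -2.71495072e-04]), 'force': array([0.26640289, 0.03254173, 0.79995206]), 'wrist_torque': array([-0.01794091, -0.00078656,  0.02567407]), 'grip_force': 0.0, 'finger_gap': 1.0021813339865926}
```

View pics/top0.png

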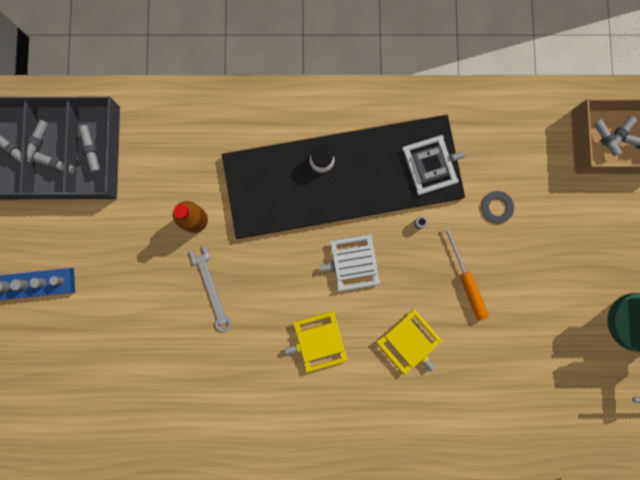

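View pics/scene0.png

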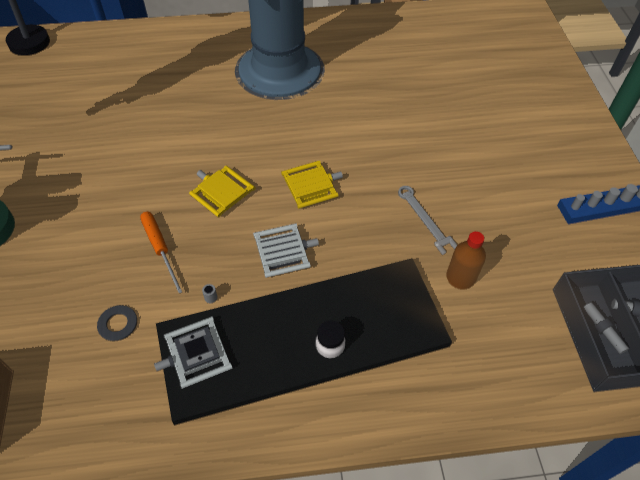

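The bare-metal pedal in front of the board is at top (355,263), which is scene (283,250). The other candidates are two yellow look-alikes at top (320,342) and (410,342), and the finished pedal on the board at (431,165). Only the one at (355,263) is unpainted, on the bench and tread up. I'll confirm that in an enlarged crop and measure it.

```bash
python3 - <<'E'
from h import *
z=np.load("/tmp/top.npz"); im,w=z["im"],z["w"]
save("crop.png",cv2.resize(im[110:380,220:490],None,fx=2.2,fy=2.2,interpolation=cv2.INTER_CUBIC))
hsv=cv2.cvtColor(im,cv2.COLOR_RGB2HSV)
# board: dark and around z .02
m=((im.max(-1)<40)&(np.abs(w[...,2]-.02)<.008)).astype(np.uint8); m[:, :200]=0; m[:,480:]=0
m=cv2.morphologyEx(m,cv2.MORPH_CLOSE,np.ones((5,5)))
c=max(cv2.findContours(m,0,2)[0],key=cv2.contourArea)
p=camera_params("top");K=np.array(p["K"]);Rm=cv2.Rodrigues(np.array(p["rvec"],float))[0];t=np.array(p["tvec"],float).ravel();C=-Rm.T@t
def ray(uv,h):
    d=np.linalg.inv(K)@[uv[0],uv[1],1]; d=Rm.T@d; return (C+d*(h-C[2])/d[2])
P=np.array([ray(q[0],.02)[:2] for q in c]).astype(np.float32)
r=cv2.minAreaRect(P); print("board",r); B=cv2.boxPoints(r); print(B)
# pedal
g=((hsv[...,1]<60)&(im.max(-1)>110)).astype(np.uint8)
g[:232]=0;g[296:]=0;g[:,:315]=0;g[:,385:]=0
g=cv2.morphologyEx(g,cv2.MORPH_CLOSE,np.ones((7,7)))
go=cv2.morphologyEx(g,cv2.MORPH_OPEN,np.ones((13,13)))
c=max(cv2.findContours(go,0,2)[0],key=cv2.contourArea)
P=np.array([ray(q[0],.02)[:2] for q in c]).astype(np.float32)
r=cv2.minAreaRect(P); print("pedal",r,cv2.boxPoints(r).tolist())
# stub
s=g-go; v,u=np.nonzero(s[:, :333]); print("stub px",u.min(),v.mean(),ray((u.min(),v[u<330].mean()),.012))
print("z top",np.nanpercentile(w[...,2][go>0],[5,50,90]), "board z",np.nanmedian(w[...,2][m>0]))
E
```

```text
board ((0.7218579649925232, -0.020593717694282532), (0.1759062558412552, 0.4736679196357727), 9.982943534851074)
[[ 0.59418017  0.19740734]
 [ 0.67629284 -0.26908898]
 [ 0.84953576 -0.23859477]
 [ 0.7674231   0.22790155]]
pedal ((0.5432575345039368, -0.04121801257133484), (0.1044798418879509, 0.08867691457271576), 9.051985740661621) [[0.48469245433807373, -0.0056506795808672905], [0.49864399433135986, -0.0932232216000557], [0.6018226146697998, -0.07678534835577011], [0.5878710746765137, 0.010787196457386017]]
stub px 320 263.4842105263158 [0.53520811 0.0277057  0.012     ]
z top [-0.00237039  0.02109977  0.02487147] board z 0.019062407761039277
```

View pics/crop.png

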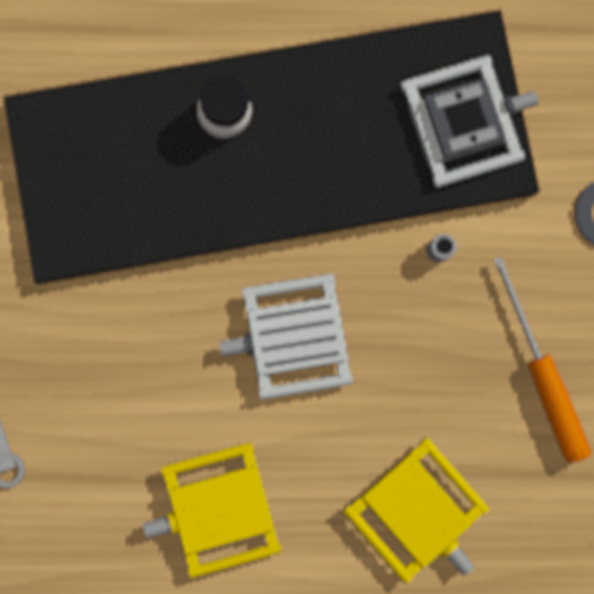

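The crop confirms it: the bare-metal pedal, ribs up, is at crop (300,337) with its stub pointing left. The jar at crop (225,110) may be in its landing zone, so I'll measure that in board coordinates.

```bash
cat >> h.py <<'E'
YAW=np.deg2rad(9.9)
n=np.array([np.cos(YAW),np.sin(YAW)]); tt=np.array([-n[1],n[0]])
EDGE=.618  # n-coordinate of board front edge
def bc(xy): xy=np.asarray(xy,float)[...,:2]; return np.stack([xy@n-EDGE,xy@tt],-1)   # (depth past edge, lateral left)
def delta(a,b,z,yaw_x=None,tilt=0):
    """tool-frame shift units & turn units to reach board coords (a,b,z); tool x at yaw_x(rad rel. n), tips tilted forward"""
    o=get_obs(); Rc=R.from_quat(np.roll(o["orientation"],-1))
    P=np.r_[n*(a+EDGE)+tt*b,z]; sh=Rc.inv().apply(P-o["ee_pos"])/.3
    print("now",np.r_[bc(o["ee_pos"]),o["ee_pos"][2]].round(4),"t",round(o["t"],2),"F",o["force"].round(1),"gap",round(o["finger_gap"],2),"shift",sh.round(3),end=" ")
    if yaw_x is not None:
        y=YAW+yaw_x; X=np.array([np.cos(y),np.sin(y),0]); Z=np.array([0,0,-1.]); T=np.stack([X,np.cross(Z,X),Z],1)
        Rt=R.from_matrix(T)*R.from_rotvec([0,tilt,0])
        print("turn",((Rc.inv()*Rt).as_rotvec()/(np.pi/2)).round(3),"shift after turn",(Rt.inv().apply(P-o["ee_pos"])/.3).round(3),end="")
    print()
E
python3 - <<'E'
from h import *
for nm in("top","scene"):
    z=np.load(f"/tmp/{nm}.npz"); im,w=z["im"],z["w"]; b=bc(w)
    print(nm)
    def rep(s,m):
        q=b[m]; print(s,m.sum(),"min",np.percentile(q,2,axis=0).round(4),"max",np.percentile(q,98,axis=0).round(4),"z",np.percentile(w[m][:,2],98).round(3))
    Z=w[...,2]
    rep("jar",(Z>.045)&(Z<.1)&(b[...,0]>0.02)&(b[...,0]<.18)&(abs(b[...,1]+.11)<.09))
    rep("done",(Z>.027)&(Z<.06)&(b[...,0]>0)&(b[...,0]<.2)&(b[...,1]<-.25)&(b[...,1]>-.45))
    rep("socket",(Z>.01)&(Z<.04)&(b[...,0]>-.07)&(b[...,0]<-.005)&(abs(b[...,1]+.29)<.04))
    rep("pedal",(Z>.012)&(Z<.04)&(b[...,0]>-.17)&(b[...,0]<-.01)&(abs(b[...,1]+.13)<.1))
    rep("board",(abs(Z-.02)<.006)&(im.max(-1)<40)&(b[...,0]>-.03)&(b[...,0]<.2)&(abs(b[...,1]+.13)<.3))
for nm,y in(("yaw -90",-np.pi/2),("yaw 90",np.pi/2)): delta(-.09,.0,.12,y)
E
```

```text
top
jar 429 min [ 0.1087 -0.1257] max [ 0.1493 -0.0858] z 0.073
done 1852 min [ 0.0295 -0.3836] max [ 0.1308 -0.2801] z 0.047
socket 125 min [-0.0431 -0.2931] max [-0.0216 -0.2723] z 0.033
pedal 1874 min [-0.1389 -0.1758] max [-0.0389 -0.0749] z 0.027
board 16013 min [ 0.005  -0.3699] max [0.1747 0.0844] z 0.023
scene
jar 682 min [ 0.1101 -0.1286] max [ 0.1513 -0.088 ] z 0.073
done 2814 min [ 0.0316 -0.3857] max [ 0.1328 -0.2826] z 0.047
socket 194 min [-0.0434 -0.2959] max [-0.02   -0.2741] z 0.033
pedal 1981 min [-0.1372 -0.1781] max [-0.0377 -0.0754] z 0.027
board 22246 min [ 0.0067 -0.3774] max [0.1815 0.0786] z 0.024
now [-0.4928 -0.637   0.23  ] t 0.1 F [0.3 0.  0.8] gap 1.0 shift [ 1.727 -1.823  0.371] turn [-1.000e-03  1.000e-03  1.124e+00] shift after turn [-2.123 -1.343  0.367]
now [-0.4928 -0.637   0.23  ] t 0.1 F [0.3 0.  0.8] gap 1.0 shift [ 1.727 -1.823  0.371] turn [-0.001 -0.001 -0.876] shift after turn [2.123 1.343 0.367]
```

>>> apply_moves:
  steps:
    - [1,[0.107,-0.113,0],[0,0,0]]
    - [1,[0.107,-0.113,0],[0,0,0]]
    - [1,[0.107,-0.113,0],[0,0,0]]
    - [1,[0.107,-0.113,0],[0,0,0]]
    - [1,[0.107,-0.113,0],[0,0,0]]
    - [1,[0.107,-0.113,0],[0,0,0]]
    - [1,[0.107,-0.113,0],[0,0,0]]
    - [1,[0.107,-0.113,0],[0,0,0]]
    - [1,[0.107,-0.113,0],[0,0,0]]
    - [1,[0.107,-0.113,0],[0,0,0]]
    - [1,[0.107,-0.113,0],[0,0,0]]
    - [1,[0.107,-0.113,0],[0,0,0]]

```text
t: 1.3
ee_pos: [0.4467, -0.0871, 0.2311]
orientation: [0.0, 0.983, 0.182, -0.0]
force: [0.2, -0.4, -0.7]
finger_gap: 1.004
grip_force: 0.0
```

>>> apply_moves:
  steps:
    - [1,[0,0,0],[0,0,-0.088]]
    - [1,[0,0,0],[0,0,-0.088]]
    - [1,[0,0,0],[0,0,-0.088]]
    - [1,[0,0,0],[0,0,-0.088]]
    - [1,[0,0,0],[0,0,-0.088]]
    - [1,[0,0,0],[0,0,-0.088]]
    - [1,[0,0,0],[0,0,-0.088]]
    - [1,[0,0,0],[0,0,-0.088]]
    - [1,[0,0,0],[0,0,-0.088]]
    - [1,[0,0,0],[0,0,-0.088]]
    - [1,[0,0,0],[0,0,0]]

```text
t: 2.4
ee_pos: [0.4463, -0.0888, 0.2309]
orientation: [-0.0, 0.641, 0.767, -0.0]
force: [-0.3, 1.1, 0.3]
finger_gap: 1.0
grip_force: 0.0
```

```bash
python3 -c "
from h import *
delta(-.0885,-.06,.12,np.pi/2); print(get_obs()['qpos'].round(2))"
```

```text
now [-0.1936 -0.1642  0.2309] t 2.4 F [-0.3  1.1  0.3] gap 1.0 shift [0.345 0.353 0.369] turn [-0.001 -0.     0.003] shift after turn [0.347 0.35  0.37 ]
[ 0.54  0.03 -0.44  2.03  0.02  1.09  0.27]
```

>>> apply_moves:
  steps:
    - [1,[0.115,0.117,0],[0,0,0]]
    - [1,[0.115,0.117,0],[0,0,0]]
    - [1,[0.115,0.117,0],[0,0,0]]
    - [1,[0,0,0.15],[0,0,0]]
    - [1,[0,0,0.15],[0,0,0]]
    - [1,[0,0,0.15],[0,0,0]]
    - [1,[0,0,0.1],[0,0,0]]
    - [1,[0,0,0.1],[0,0,0]]
    - [1,[0,0,0.08],[0,0,0]]
    - [1,[0,0,0],[0,0,0]]

```text
t: 3.4
ee_pos: [0.5281, 0.0311, 0.0086]
orientation: [-0.003, 0.642, 0.766, -0.003]
force: [-1.7, -0.0, 0.2]
finger_gap: 0.998
grip_force: 0.0
```

```bash
python3 -c "
from h import *
delta(-.0885,-.06,-.004,np.pi/2)
im,d,w=cloud('wrist'); save('w1.png',im)
im,d,w=cloud('scene'); save('s1.png',cv2.resize(im[180:380,180:430],None,fx=2.4,fy=2.4))"
```

```text
now [-0.0924 -0.0601  0.0086] t 3.4 F [-1.7 -0.   0.2] gap 1.0 shift [0.    0.013 0.042] turn [-0.005 -0.001  0.002] shift after turn [0.    0.013 0.042]
```

View pics/s1.png

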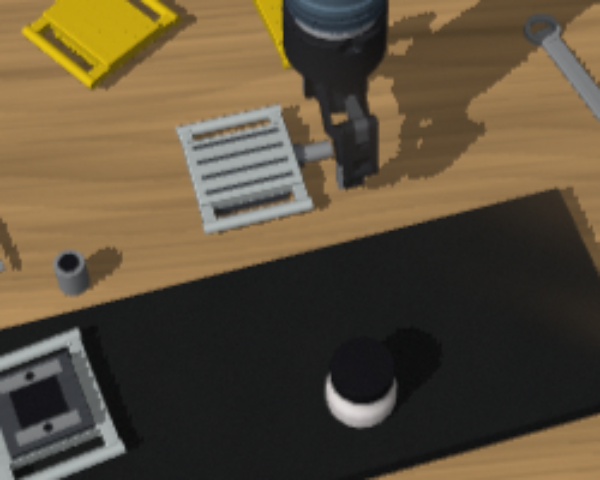

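The fingers straddle the stub (crop 320,150) clear of the side of the pedal. I'll lower a bit more, then slide the pedal about 55 mm to the right, away from the jar.

>>> apply_moves:
  steps:
    - [1,[0,0.013,0.04],[0,0,0]]
    - [1,[-0.04,0,0],[0,0,0]]
    - [1,[-0.03,0,0],[0,0,0]]
    - [1,[-0.03,0,0],[0,0,0]]
    - [1,[-0.03,0,0],[0,0,0]]
    - [1,[-0.03,0,0],[0,0,0]]
    - [1,[-0.03,0,0],[0,0,0]]
    - [1,[-0.03,0,0],[0,0,0]]
    - [1,[-0.03,0,0],[0,0,0]]
    - [1,[0,0,0],[0,0,0]]

```text
t: 4.5
ee_pos: [0.5496, -0.0441, 0.0002]
orientation: [0.001, 0.642, 0.766, -0.001]
force: [-0.0, -0.4, 0.2]
finger_gap: 0.997
grip_force: 0.0
```

>>> apply_moves:
  steps:
    - [1,[0.06,0,0],[0,0,0]]
    - [1,[0.06,0,0],[0,0,0]]
    - [1,[0,0,-0.12],[0,0,0]]
    - [1,[0,0,-0.16],[0,0,0]]
    - [1,[0,0,-0.16],[0,0,0]]
    - [0.4,[0,-0.16,0],[0,0,0]]
    - [0.4,[0,-0.16,0],[0,0,0]]
    - [0.4,[0,-0.16,0],[0,0,0]]

```text
t: 5.3
ee_pos: [0.3996, -0.0324, 0.1324]
orientation: [0.0, 0.641, 0.767, -0.0]
force: [-0.2, -0.6, 0.7]
finger_gap: 0.513
grip_force: 0.0
```

```bash
cat >> h.py <<'E'
def pedal(lo=-.17,hi=.0,zmin=.012):
    im,d,w=cloud("top"); b=bc(w); Z=w[...,2]; hsv=cv2.cvtColor(im,cv2.COLOR_RGB2HSV)
    m=(Z>zmin)&(Z<.06)&(b[...,0]>lo)&(b[...,0]<hi)&(abs(b[...,1]+.17)<.11)&(hsv[...,1]<60)&(im.max(-1)>90)
    m=cv2.morphologyEx(cv2.morphologyEx(m.astype(np.uint8),3,np.ones((7,7))),2,np.ones((13,13)))
    q=b[m>0].astype(np.float32); q=q[~np.isnan(q).any(1)]
    print("pedal",cv2.minAreaRect(q),"min",np.percentile(q,2,axis=0).round(4),"max",np.percentile(q,98,axis=0).round(4),"z",np.nanpercentile(Z[m>0],[10,50,95]).round(4))
    return im
E
python3 -c "
from h import *
pedal()
delta(-.20,-.19,.06,0,-.4); delta(-.20,-.19,.06,0,.4); print(get_obs()['qpos'].round(2))"
```

```text
pedal ((-0.08892302215099335, -0.18976128101348877), (0.08974967151880264, 0.10329258441925049), 89.97810363769531) min [-0.1378 -0.2324] max [-0.0403 -0.1512] z [-0.0005  0.0213  0.0259]
now [-0.2447 -0.1003  0.1277] t 5.35 F [-12.7  -1.4  -6.1] gap 0.43 shift [-0.299  0.152  0.223] turn [ 0.191 -0.189  0.989] shift after turn [0.225 0.299 0.15 ]
now [-0.2447 -0.1003  0.1277] t 5.35 F [-12.7  -1.4  -6.1] gap 0.43 shift [-0.299  0.152  0.223] turn [-0.209  0.21   0.986] shift after turn [0.049 0.299 0.266]
[ 0.53  0.06 -0.56  2.25  0.05  0.86  0.12]
```

>>> apply_moves:
  steps:
    - [0.4,[0,0,0],[0,0,0.09]]
    - [0.4,[0,0,0],[0,0,0.09]]
    - [0.4,[0,0,0],[0,0,0.09]]
    - [0.4,[0,0,0],[0,0,0.09]]
    - [0.4,[0,0,0],[0,0,0.09]]
    - [0.4,[0,0,0],[0,0,0.09]]
    - [0.4,[0,0,0],[0,0,0.09]]
    - [0.4,[0,0,0],[0,0,0.09]]
    - [0.4,[0,0,0],[0,0,0.09]]
    - [0.4,[0,0,0],[0,0,0.09]]
    - [0.4,[0,0,0],[0,0,0.09]]

```text
t: 6.45
ee_pos: [0.4009, -0.0321, 0.1321]
orientation: [0.0, 0.996, 0.094, -0.0]
force: [-0.2, 0.2, -0.1]
finger_gap: 0.399
grip_force: 0.0
```

>>> apply_moves:
  steps:
    - [0.4,[0,0.1,0],[0,0.055,0]]
    - [0.4,[0,0.1,0],[0,0.055,0]]
    - [0.4,[0,0.1,0],[0,0.055,0]]
    - [0.4,[0,0,0],[0,0.055,0]]
    - [0.4,[0,0,0],[0,0,0]]

```text
t: 6.95
ee_pos: [0.4145, -0.1213, 0.1304]
orientation: [-0.017, 0.981, 0.092, 0.169]
force: [-0.3, 0.8, -0.5]
finger_gap: 0.401
grip_force: 0.0
```

```bash
python3 -c "
from h import *
delta(-.175,-.19,.003,0,.35); print(get_obs()['qpos'].round(2))"
```

```text
now [-0.2305 -0.1908  0.1304] t 6.95 F [-0.3  0.8 -0.5] gap 0.4 shift [0.032 0.001 0.462] turn [-0.005  0.006  0.009] shift after turn [ 0.028 -0.003  0.462]
[ 0.65 -0.03 -0.33  2.38 -0.36  0.52 -0.78]
```

>>> apply_moves:
  steps:
    - [0.4,[0.03,0,0.1],[0,0,0.009]]
    - [0.4,[0,0,0.12],[0,0,0]]
    - [0.4,[0,0,0.12],[0,0,0]]
    - [0.4,[0,0,0.06],[0,0,0]]
    - [0.4,[0,0,0.04],[0,0,0]]
    - [0.4,[0,0,0],[0,0,0]]
    - [0.4,[0,0,0],[0,0,0]]

```text
t: 7.65
ee_pos: [0.4713, -0.1086, 0.0112]
orientation: [-0.018, 0.981, 0.089, 0.171]
force: [0.4, -1.2, -0.1]
finger_gap: 0.4
grip_force: 0.0
```

```bash
python3 -c "
from h import *
delta(-.175,-.19,.001,0,.35); delta(-.115,-.19,.001,0,.35)
im,d,w=cloud('scene'); save('s2.png',cv2.resize(im[180:380,140:390],None,fx=2.4,fy=2.4))"
```

```text
now [-0.1724 -0.188   0.0112] t 7.65 F [ 0.4 -1.2 -0.1] gap 0.4 shift [-0.02   0.007  0.029] turn [-0.006  0.003  0.005] shift after turn [-0.02   0.007  0.029]
now [-0.1724 -0.188   0.0112] t 7.65 F [ 0.4 -1.2 -0.1] gap 0.4 shift [0.169 0.009 0.097] turn [-0.006  0.003  0.005] shift after turn [0.168 0.007 0.097]
```

View pics/s2.png

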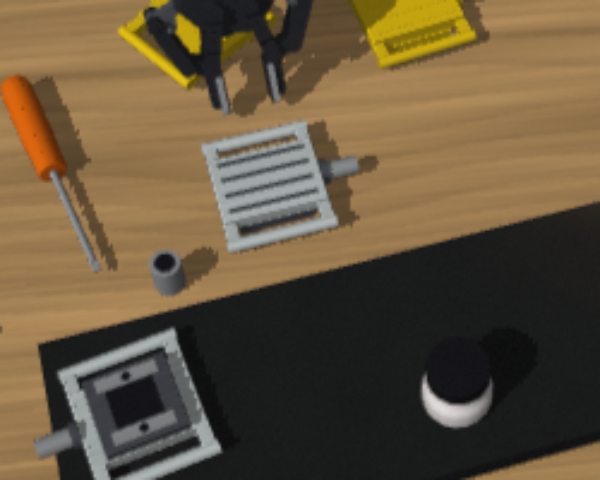

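>>> apply_moves:
  steps:
    - [0.4,[-0.02,0.007,0.029],[0,0,0]]
    - [0.4,[0,0,0],[0,0,0]]
    - [0.4,[0.031,0,0.0115],[0,0,0]]
    - [0.4,[0.031,0,0.0115],[0,0,0]]
    - [0.4,[0.031,0,0.0115],[0,0,0]]
    - [0.4,[0.031,0,0.0115],[0,0,0]]
    - [0.4,[0.031,0,0.0115],[0,0,0]]
    - [0.4,[0,0,0],[0,0,0]]

```text
t: 8.5
ee_pos: [0.517, -0.1051, 0.0017]
orientation: [-0.017, 0.981, 0.088, 0.171]
force: [-6.0, -1.5, 10.5]
finger_gap: 0.401
grip_force: 5.6
```

```bash
python3 -c "
from h import *
delta(-.115,-.19,.001,0,.35)
pedal()
"
```

```text
now [-0.1268 -0.1925  0.0017] t 8.5 F [-6.  -1.5 10.5] gap 0.4 shift [ 0.036 -0.008  0.015] turn [-0.003  0.003  0.003] shift after turn [ 0.036 -0.008  0.016]
pedal ((-0.06883087009191513, -0.19142848253250122), (0.08906266838312149, 0.1059410572052002), 88.05235290527344) min [-0.1184 -0.2324] max [-0.0195 -0.1515] z [-0.0003  0.0212  0.0259]
```

>>> apply_moves:
  steps:
    - [0.4,[0.002,0,-0.006],[0,0,0]]
    - [0.4,[0.031,-0.004,0.0115],[0,0,0]]
    - [0.4,[0.027,-0.004,0.01],[0,0,0]]
    - [0.4,[0,0,0],[0,0,0]]

```text
t: 8.95
ee_pos: [0.5346, -0.098, 0.0019]
orientation: [-0.018, 0.981, 0.088, 0.17]
force: [-2.5, -1.5, 3.0]
finger_gap: 0.398
grip_force: 4.0
```

```bash
python3 -c "
from h import *
delta(-.105,-.19,.003,0,.35)
pedal()
"
```

```text
now [-0.1083 -0.1885  0.0019] t 8.95 F [-2.5 -1.5  3. ] gap 0.4 shift [0.011 0.005 0.   ] turn [-0.004  0.004  0.003] shift after turn [0.011 0.005 0.   ]
pedal ((-0.051934752613306046, -0.18836435675621033), (0.10378530621528625, 0.08802685886621475), 0.655860960483551) min [-0.1002 -0.2298] max [-0.0025 -0.1486] z [-0.0003  0.0212  0.026 ]
```

The pedal now bears squarely on the board edge. I'll start tipping it, following the arc of bar_a about bar_b.

>>> apply_moves:
  steps:
    - [0.4,[0.0125,0,0.0045],[0,0,0]]
    - [0.4,[0.01,0,-0.02],[0,0,0]]
    - [0.4,[0.01,0,-0.02],[0,0,0]]
    - [0.4,[0.014,0,-0.017],[0,0,0]]
    - [0.4,[0.014,0,-0.017],[0,0,0]]
    - [0.4,[0,0,0],[0,0,0]]

```text
t: 9.6
ee_pos: [0.5366, -0.0973, 0.0241]
orientation: [-0.019, 0.982, 0.087, 0.164]
force: [-10.7, -4.6, 0.4]
finger_gap: 0.4
grip_force: 5.1
```

```bash
python3 -c "
from h import *
delta(-.1026,-.19,.027,0,.35)
im,d,w=cloud('scene'); save('s3.png',cv2.resize(im[180:380,140:390],None,fx=2.4,fy=2.4))"
```

```text
now [-0.1061 -0.1881  0.0241] t 9.6 F [-10.7  -4.6   0.4] gap 0.4 shift [ 0.014  0.006 -0.005] turn [-0.007  0.012  0.001] shift after turn [ 0.014  0.006 -0.005]
```

View pics/s3.png

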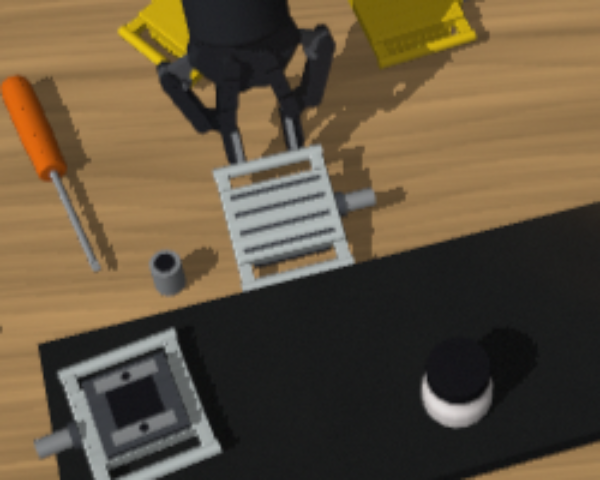

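The picture doesn't settle whether the near bar at crop (265,155) has lifted, so I'll read its height from depth.

```bash
cat >> h.py <<'E'
def prof(nm="scene",lo=-.14,hi=.16,lat=(-.225,-.155)):
    im,d,w=cloud(nm); b=bc(w); hsv=cv2.cvtColor(im,cv2.COLOR_RGB2HSV)
    m=(b[...,1]>lat[0])&(b[...,1]<lat[1])&(hsv[...,1]<50)&(im.max(-1)>110)
    for a in np.arange(lo,hi,.01):
        s=m&(b[...,0]>=a)&(b[...,0]<a+.01)
        if s.sum()>8: print(f"{a:.2f}:{np.percentile(w[s][:,2],90)*1000:.0f}({s.sum()})",end=" ")
    print()
    return im
E
python3 -c "
from h import *
prof();prof('top')"
```

```text
-0.14:208(76) -0.13:4(9) -0.11:60(63) -0.10:43(155) -0.09:43(49) -0.08:43(93) -0.07:42(155) -0.06:40(151) -0.05:38(184) -0.04:35(180) -0.03:33(157) -0.02:31(84) -0.01:22(121) 0.00:23(36) 0.13:-748(13) 0.14:-744(37) 
-0.11:57(17) -0.10:42(175) -0.09:41(28) -0.08:43(142) -0.07:42(169) -0.06:38(168) -0.05:37(169) -0.04:35(165) -0.03:32(165) -0.02:29(51) -0.01:22(152) 0.00:21(33)
```

The near bar is up about 22 mm, roughly 15°, as planned. I'll carry on along the arc.

>>> apply_moves:
  steps:
    - [0.4,[0.0175,0,-0.0142],[0,0,0]]
    - [0.4,[0.0175,0,-0.0142],[0,0,0]]
    - [0.4,[0.0224,0,-0.0156],[0,0,0]]
    - [0.4,[0.0224,0,-0.0156],[0,0,0]]
    - [0.4,[0.025,0,-0.0115],[0,0,0]]
    - [0.4,[0.025,0,-0.0115],[0,0,0]]
    - [0.4,[0,0,0],[0,0,0]]

```text
t: 10.45
ee_pos: [0.5753, -0.0904, 0.0661]
orientation: [-0.018, 0.981, 0.089, 0.173]
force: [-0.7, -0.6, -0.3]
finger_gap: 0.404
grip_force: 0.4
```

```bash
python3 -c "
from h import *
delta(-.0747,-.19,.064,0,.35)
prof();prof('top')"
```

```text
now [-0.0668 -0.1879  0.0661] t 10.45 F [-0.7 -0.6 -0.3] gap 0.4 shift [-0.027  0.007 -0.003] turn [-0.004 -0.     0.005] shift after turn [-0.027  0.007 -0.003]
-0.12:247(21) -0.11:250(61) -0.10:249(51) -0.07:104(54) -0.06:89(205) -0.05:78(113) -0.04:73(251) -0.03:62(298) -0.02:46(259) -0.01:31(143) 0.13:-745(14) 0.14:-746(34) 
-0.14:345(17) -0.07:95(40) -0.06:88(179) -0.05:73(188) -0.04:72(158) -0.03:59(149) -0.02:45(144) -0.01:31(121)
```

>>> apply_moves:
  steps:
    - [0.4,[0.0265,0,-0.007],[0,0,0]]
    - [0.4,[0.0273,0,-0.0023],[0,0,0]]
    - [0.4,[0.0273,0,-0.0023],[0,0,0]]
    - [0.4,[0.0272,0,0.0023],[0,0,0]]
    - [0.4,[0.0272,0,0.0023],[0,0,0]]
    - [0.4,[0,0,0],[0,0,0]]

```text
t: 11.15
ee_pos: [0.6119, -0.0836, 0.0813]
orientation: [-0.018, 0.981, 0.089, 0.173]
force: [-0.3, 0.4, 0.2]
finger_gap: 0.395
grip_force: 0.1
```

```bash
python3 -c "
from h import *
delta(-.03,-.19,.084,0,.35)
prof();prof('top')"
```

```text
now [-0.0295 -0.1875  0.0813] t 11.15 F [-0.3  0.4  0.2] gap 0.4 shift [ 0.002  0.008 -0.009] turn [-0.004  0.001  0.005] shift after turn [ 0.002  0.008 -0.009]
-0.08:263(25) -0.07:265(106) -0.06:265(10) -0.04:122(25) -0.03:108(84) -0.02:103(348) -0.01:82(472) 0.00:42(142) 0.13:-747(12) 0.14:-743(35) 
-0.12:401(11) -0.11:390(11) -0.10:362(10) -0.03:103(126) -0.02:102(143) -0.01:83(62)
```

>>> apply_moves:
  steps:
    - [0.4,[0.0263,0,0.005],[0,0,0]]
    - [0.4,[0.0263,0,0.005],[0,0,0]]
    - [0.4,[0.0248,0,0.0095],[0,0,0]]
    - [0.4,[0.0248,0,0.0095],[0,0,0]]
    - [0.4,[0.0223,0,0.012],[0,0,0]]
    - [0.4,[0,0,0],[0,0,0]]

```text
t: 11.85
ee_pos: [0.6534, -0.0767, 0.0845]
orientation: [-0.017, 0.98, 0.089, 0.175]
force: [0.6, -0.1, 8.1]
finger_gap: 0.398
grip_force: 3.6
```

```bash
python3 -c "
from h import *
delta(.0,-.19,.084,0,.35)
prof();im=prof('top'); save('t4.png',cv2.resize(im[110:310,260:510],None,fx=2.4,fy=2.4))"
```

```text
now [ 0.0125 -0.1879  0.0845] t 11.85 F [ 0.6 -0.1  8.1] gap 0.4 shift [-0.04   0.007 -0.013] turn [-0.003 -0.003  0.005] shift after turn [-0.04   0.007 -0.013]
-0.04:266(24) -0.03:268(100) -0.02:266(18) 0.00:126(9) 0.01:121(69) 0.02:100(239) 0.03:100(153) 0.13:-746(13) 0.14:-745(38) 
-0.08:404(11) -0.06:364(13) 0.01:106(32) 0.02:100(217) 0.03:98(52)
```

View pics/t4.png

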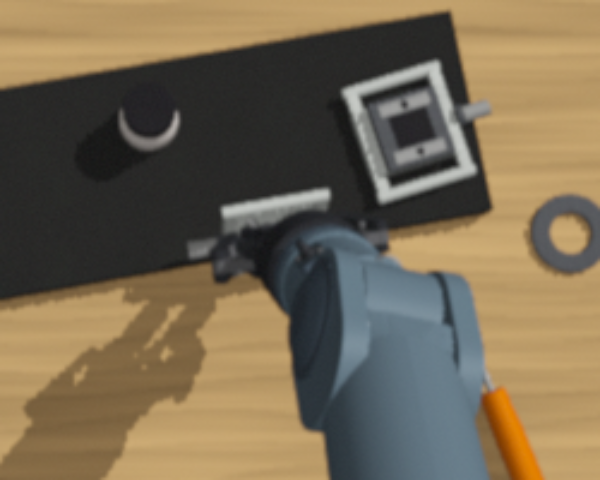

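The pedal has gone past upright and leans over the board: bar_a is at top crop (275,205), 28 mm beyond the edge. I'll ease forward and slightly up so it falls over.

>>> apply_moves:
  steps:
    - [0.4,[0.012,0,-0.012],[0,0,0]]
    - [0.4,[0.025,0,0.009],[0,0,0]]
    - [0.4,[0.025,0,0.009],[0,0,0]]
    - [0.4,[0,0,0],[0,0,0]]

```text
t: 12.35
ee_pos: [0.6673, -0.0731, 0.0856]
orientation: [-0.018, 0.981, 0.089, 0.171]
force: [-0.2, -0.0, 0.3]
finger_gap: 0.4
grip_force: 0.0
```

```bash
python3 -c "
from h import *
delta(.02,-.19,.084,0,.35)
prof();im=prof('top')"
```

```text
now [ 0.0268 -0.1868  0.0856] t 12.35 F [-0.2 -0.   0.3] gap 0.4 shift [-0.023  0.011 -0.003] turn [-0.005  0.003  0.004] shift after turn [-0.023  0.011 -0.003]
-0.02:267(67) -0.01:267(214) 0.01:47(91) 0.02:123(76) 0.03:106(45) 0.04:36(13) 0.05:46(78) 0.06:46(150) 0.07:37(23) 0.08:35(189) 0.09:36(38) 0.13:-747(12) 0.14:-744(34) 
-0.06:408(15) -0.02:35(15) -0.01:35(34) 0.04:36(14) 0.05:45(89) 0.06:46(86) 0.07:35(20) 0.08:35(168) 0.09:31(10)
```

It has flipped: the jaws are up at 46 mm and both bars read 35 mm, so it lies flat on the board. bar_b still overhangs the front edge, so I'll back off and then push it fully onto the board.

>>> apply_moves:
  steps:
    - [0.4,[0,0,-0.12],[0,0,0]]
    - [0.4,[-0.12,0,-0.04],[0,-0.055,0]]
    - [0.4,[-0.12,0,-0.02],[0,-0.055,0]]
    - [0.4,[-0.1,0,0],[0,-0.055,0]]
    - [0.4,[0,0,0],[0,-0.055,0]]
    - [0.4,[0,0,0],[0,0,0]]

```text
t: 13.05
ee_pos: [0.5534, -0.0942, 0.1103]
orientation: [-0.002, 0.996, 0.091, 0.001]
force: [0.5, 0.5, 0.7]
finger_gap: 0.4
grip_force: 0.0
```

```bash
python3 -c "
from h import *
im=pedal(-.04,.12,.028);prof('top')
delta(-.05,-.19,.021,0,0)
save('t5.png',cv2.resize(im[110:310,260:510],None,fx=2.4,fy=2.4))"
```

```text
pedal ((0.05724260210990906, -0.1876775026321411), (0.07830210775136948, 0.0738174095749855), 79.09953308105469) min [ 0.029  -0.2282] max [ 0.0889 -0.1469] z [0.0199 0.0341 0.0454]
-0.14:494(10) -0.13:495(12) -0.02:35(55) -0.01:35(119) 0.00:35(29) 0.01:46(119) 0.02:44(56) 0.03:40(21) 0.04:41(26) 0.05:46(91) 0.06:46(81) 0.07:34(19) 0.08:35(170) 
now [-0.0901 -0.1881  0.1101] t 13.15 F [ 0.  -0.6 -0.2] gap 0.4 shift [0.133 0.009 0.297] turn [-0.003 -0.001  0.006] shift after turn [0.134 0.006 0.297]
```

View pics/t5.png

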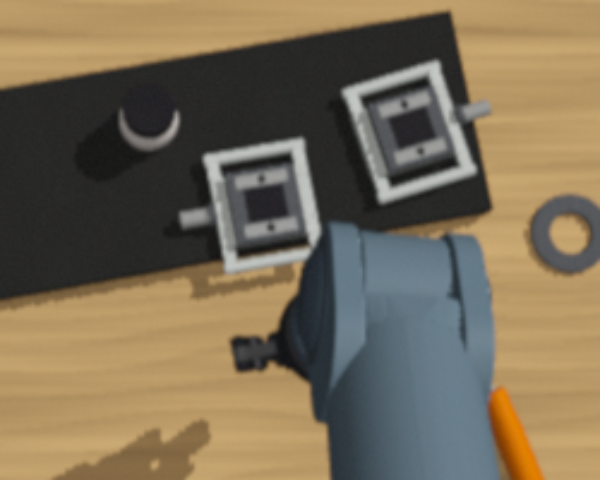

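The pedal lies jaws up at crop (265,205), and its near bar (270,262) overhangs the edge. I'll push it about 18 mm further on.

>>> apply_moves:
  steps:
    - [0.4,[0.12,0,0.12],[0,0,0]]
    - [0.4,[0,0,0.1],[0,0,0]]
    - [0.4,[0,0,0.075],[0,0,0]]
    - [0.4,[0,0,0],[0,0,0]]
    - [0.4,[0.03,0,0],[0,0,0]]
    - [0.4,[0.03,0,0],[0,0,0]]
    - [0.4,[0.025,0,0],[0,0,0]]
    - [0.4,[0.025,0,0],[0,0,0]]
    - [0.4,[0.025,0,0],[0,0,0]]
    - [0.4,[0.02,0,0],[0,0,0]]
    - [0.4,[0,0,0],[0,0,0]]

```text
t: 14.25
ee_pos: [0.6338, -0.0794, 0.0226]
orientation: [-0.002, 0.996, 0.091, 0.001]
force: [0.3, 0.5, 0.4]
finger_gap: 0.404
grip_force: 0.0
```

```bash
python3 -c "
from h import *
prof('top');prof()
delta(-.007,-.19,.021,0,0)"
```

```text
-0.13:491(9) -0.11:470(9) -0.09:450(9) -0.06:409(10) 0.01:213(9) 0.02:363(18) 0.03:77(30) 0.04:34(9) 0.05:35(10) 0.06:38(9) 0.07:46(55) 0.08:46(17) 0.09:35(40) 0.10:35(85) 
-0.02:2(10) 0.00:36(93) 0.01:37(135) 0.02:207(31) 0.03:47(103) 0.04:36(11) 0.05:36(16) 0.06:36(13) 0.07:47(115) 0.08:36(121) 0.09:35(38) 0.10:36(208) 0.13:-745(14) 0.14:-746(35) 
now [-0.0081 -0.1872  0.0224] t 14.35 F [-0.3 -0.   0.8] gap 0.4 shift [0.004 0.01  0.005] turn [-0.003 -0.001  0.005] shift after turn [0.004 0.009 0.005]
```

>>> apply_moves:
  steps:
    - [0.4,[-0.06,0,0],[0,0,0]]
    - [0.4,[-0.14,0,0],[0,0,0]]
    - [0.4,[-0.05,0,-0.15],[0,0,0]]
    - [0.4,[-0.05,0,-0.15],[0,0,0]]
    - [0.4,[-0.1,0,-0.1],[0,0,0]]
    - [0.4,[0,0,0],[0,0,0]]
    - [0.4,[0,0,0],[0,0,0]]
    - [0.4,[0,0,0],[0,0,0]]

```text
t: 15.15
ee_pos: [0.5143, -0.1013, 0.1413]
orientation: [-0.003, 0.996, 0.091, -0.001]
force: [0.6, 0.1, -0.7]
finger_gap: 0.401
grip_force: 0.0
```

```bash
python3 -c "
from h import *
prof('top');im=prof(); save('s6.png',im); delta(0,0,0)"
```

```text
-0.10:482(27) 0.00:35(125) 0.01:35(66) 0.02:45(41) 0.03:46(120) 0.04:41(26) 0.05:41(25) 0.06:41(22) 0.07:46(124) 0.08:44(43) 0.09:35(67) 0.10:35(120) 
-0.11:325(28) -0.10:322(15) 0.00:36(85) 0.01:36(127) 0.02:44(19) 0.03:47(92) 0.04:36(14) 0.05:36(14) 0.06:36(16) 0.07:47(112) 0.08:36(105) 0.09:35(32) 0.10:36(210) 0.13:-747(12) 0.14:-744(37) 
now [-0.129  -0.1881  0.1407] t 15.25 F [-0.2 -0.6 -1.3] gap 0.4 shift [ 0.437 -0.62   0.472]
```

View pics/s6.png

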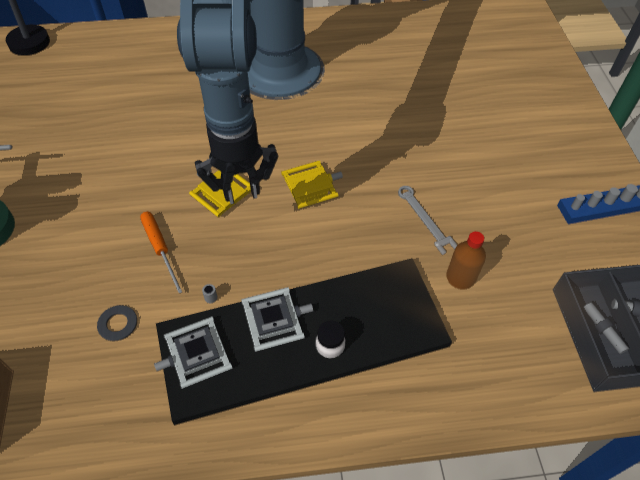

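The pedal lies flat on the board, jaws up, at (273,318). The second pedal, jar (330,340), socket (209,293) and the other things are where they were, and the gripper is clear.

```bash
python3 -c "
from station import *
print(finish_job())"
```

```text
the job is handed in; nothing more can be done
None
```

The pedal is flipped and lies flat and at rest on the board, jaws up, after being slid about 55 mm to the right along the bench first to clear the jar; nothing else moved, and the job was handed in at about 15 s.

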